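Close a wax-pattern mould over its core and hold it shut

TASK

Get the wax mould ready for a shot: plug the loose core fully home into the socket in the middle of the mould base, then fit the cover block over the two locating pins of the base so that it drops on, and press it down against the ejector springs until the two halves meet. The springs lift the cover again as soon as you let go, so finish while still holding the cover pressed shut with the gripper. Do not drop or hammer the cover on, and leave the other things on the bench where they are.

Things in the scene. Friction and masses are not known exactly. Their poses are not given: they have to be found in the camera images.
- mould_base: Lower mould half, fixed to the table: aluminium block 84 (its x) x 110 (its y) x 30 mm tall on a dark foot plate 110 x 150 x 8 mm, with a brass nozzle on the middle of its -x side. Origin at the centre of the foot plate's underside, z up; the flat top face is 38 mm above it. On the face stand two locating pins on one diagonal and two low ejector pins on the other
- mould_face (a point): Centre of the mould base's flat top face, 38 mm above its origin; axes as the mould base. It is also the middle of the mouth of the core's socket, a rectangular hole 19.5 (x) x 27.5 (y) mm, 16 mm deep
- pin_a (a point): Tip of a fixed steel locating pin of the mould base, at (26, 38) mm from mould_face in x, y and 26 mm above it. Pin diameter 10 mm, its nose tapers to 4 mm over the last 7 mm
- pin_b (a point): Tip of the other, equal locating pin, at (-26, -38) mm from mould_face and 26 mm above it
- ejector (a joint): The mould base's two spring-loaded ejector pins (8 mm, flat tops, at (26, -38) and (-26, 38) mm from mould_face) move down together: 0 = standing 5 mm above the face, 0.005 = flush. It takes 7.5 N to start them and 11 N to bring them flush, so they carry the cover's weight without sinking, and 5 to 7 N of push on top of that weight shuts the mould
- cover: Upper mould half, loose, upright on the table: aluminium block 76 (its x) x 100 (its y) x 38 mm tall, about 0.55 kg. Origin at the centre of its underside, z up. Fitted, its y lies along the mould base's y (half a turn makes no difference) and its origin is over mould_face: 26 mm above while it hangs on the pin tips, 5 mm once it has dropped on and rests on the ejector, 0 when shut
- cover_grip (a point): Middle of the black grip block on the cover's top, on the cover's z axis 52 mm above its origin. The grip block is 14 (x) x 50 (y) mm, and reaches from the top of the aluminium (38 mm above the origin) to 67 mm above the origin
- cover_hole_a (a point): Mouth of a blind round hole in the cover's underside, unseen from above, at (26, 38) mm from the cover's origin, 11.6 mm in diameter, 30 mm deep; takes a locating pin. In the middle of the underside is a cavity 25.6 (x) x 33.6 (y) x 30 mm deep that clears the core's stud
- cover_hole_b (a point): Mouth of the other, equal blind hole for a locating pin, at (-26, -38) mm from the cover's origin
- core: Loose steel core, upright on the table, 36 mm tall, 0.11 kg: below, a plug 18 (its x) x 26 (its y) x 16 mm tall whose lowest 4 mm taper in by 2 mm a side; above it a stud to grip, 14 (x) x 22 (y) x 20 mm tall. Origin at the centre of its underside, z up. Plugged in, x along the base's x (half a turn makes no difference), its origin is 16 mm below mould_face and the stud stands 20 mm above it
- wax_0: Bystander, to be left alone: pale wax block, 44 x 68 x 28 mm, in front of the hot plate. Origin at the centre of its underside
- wax_1: Bystander, to be left alone: smaller pale wax block, 39 x 52 x 24 mm, at the back left. Origin at the centre of its underside
- beaker_100: Bystander, to be left alone: small glass beaker, 56 mm wide, 70 mm tall, behind the mould. Origin at the centre of its underside
- dish: Bystander, to be left alone: white porcelain dish, 85 mm wide, 36 mm tall, standing on the hot plate (fixed, 262 x 212 mm, 81 mm high) between the mould and the right end of the table, so that its rim is 117 mm above the table. Origin at the centre of its underside
- spatula: Bystander, to be left alone: thin steel spatula with a wooden grip, 173 mm long, lying flat along the front edge. Origin at the centre of its underside
- bottle_blue: Bystander, to be left alone: reagent bottle with a screw cap, 68 mm wide, 136 mm tall, back right; beside it at the back stand a wash bottle 189 mm tall and a tin 89 mm tall, both fixed. Origin at the centre of its underside

How it is judged:
By the outcome, as a careful person would: the job done as asked, in the order asked, and still so for the second after the job is handed in, while the arm keeps its last pose, push and grip.
It also fails if it takes over 69 s, if anything falls off the work surface, if the arm or the gripper's body presses on something with over 40 N, if the wrist force passes 120 N, or if a joint passes its speed limit or range.

ROBOT

A 7-joint arm with a two-finger parallel gripper is mounted at the origin on a cart in front of the work surface, level with it; the furniture and walls round the work are solid. World frame = base frame: x ahead of the robot, y to its left, z up, the work surface at z = 0. Lengths are in mm, angles in rad, forces in N, time in s.
With the tool pointing down it reaches from about 400 to 875 mm from the base axis. Payload 4.4 kg.
Tool frame: the origin (TCP) lies midway between the tips of the shut fingers; the grasp point (between the pads) lies ctrl.grip_depth behind it (ctrl.grip_depth is the distance from the TCP to the grasp point, in mm); z points along the fingers, y is the line along which they close (so a half turn about z gives the same grasp; the last joint's range is limited). The gripper opens to 85 mm and grips with 20 to 120 N. Pads are 22 mm wide; open, the fingers measure 114 mm over their backs; the gripper's body (76 mm by 85 mm) begins 54 mm behind the grasp point. The pads swing forward as they close: fully open they stand 13 mm farther back than shut.
Start: joints at [1.219, 0.628, 0.038, 1.517, -0.027, 0.996, -0.02], TCP at [183.279, -623.64, 231.313] pointing down, gripper open.
Joint ranges: [-3.06, 3.06], [-0.37, 2.12], [-1.25, 1.32], [0.18, 2.47], [-1.1, 4.24], [0.23, 1.98], [-2.94, 2.94]. Speed limits (rad/s): [2.57, 2.57, 3.14, 3.14, 3.14, 3.14, 3.14].

INTERFACE

Orientations are given as [roll, pitch, yaw] about the fixed x, y, z axes, in that order (R = Rz(yaw) Ry(pitch) Rx(roll)).
In Python, from cell import ctrl gives the robot as it stands.
- The arm moves only by the tool carry_out, never from a script. Its argument "deltas" is one flat list of numbers, 7 for each row, row after row: the turn, a rotation vector about the tool's x, y, z in degrees, then the shift along the tool's x, y, z in m, then the closure, from -1 (fully open) to 1 (shut). In form: [wx, wy, wz, dx, dy, dz, claw, wx, wy, wz, dx, dy, dz, claw, ...]. A call has 1 to 12 rows; each row shifts and turns the commanded pose from where the row before left it, along the tool's axes as they then stand; what a row does not reach is not made up. A row lasts 1/8 s, in which the tool goes at most 62.5 mm and 10.7 degrees, less where a joint would pass 70% of its speed; a pose out of reach is approached as far as the arm can. A call with a gripper value outside its range is refused whole. The fingers move at their own pace and stop on an object; the grip force is fixed at half the most. Time passes only in rows, so rows that do not move let the fingers close. It gives the time, the measured TCP pose, the force, the opening and the grip force at its end, in the units of the state.
- ctrl.read_state(): the state, without advancing time (a new reading comes with each control period).
- ctrl.get_image(name): name is "scene" or "top"; returns the picture (400x640x3 uint8, red, green, blue); there is no depth.
- ctrl.calibration(name): a dict with "mtx" (3x3 intrinsics, pixels), "distortion" ([k1, k2, p1, p2, k3] as OpenCV has them; the pictures are not rectified), "R" (3x3) and "t" (3): a world point X has camera coordinates R X + t. Camera axes: x right, y down, z forward; pixel columns grow to the right and rows downward; lengths in mm; the calibration is good to about 2 mm. A picture is of the moment at which its call begins. calibration takes no time and is no camera call.
- ctrl.finish_job(): hands the job in; it is judged then, once.
The state is a dict: "clock": time; "qpos": joint angles; "qd": joint speeds; "tau": joint torques, N m; "eef_pos": TCP position; "tool_rot": TCP orientation; "force": force on the tool from outside, world axes, zero at the start; "torque": the same for the moment, N m; "width": finger opening in mm; "gripper_force": force on a finger pad.
Only numpy, scipy, OpenCV 4.12 (cv2) and the standard library are available. Lean on these libraries where they do the work, as an engineer would, in place of code of your own. Each camera call takes 0.05 s, during which the arm holds its last target. There are 200 camera calls.

## Working session

There is one attempt and no reset: what is moved stays moved. The work goes in short steps, Python scripts to look and compute and a tool call to move; the robot and the scene stay as the last step left them, time stands still between calls to the robot, and variables do not carry over. Pictures are saved under pics/ and viewed, at most 10 in all, crops included, and the job is handed in when it is done.

Besides the shell and the picture viewer there is one more tool, called as name(argument=value, ...) on one line, values as JSON. carry_out: Moves the arm, as the interface text tells. Its arguments: {"type":"object","properties":{"deltas":{"type":"array"}},"required":["deltas"]}

```bash
mkdir -p pics; ls; python3 - <<'E'
from cell import ctrl
import cv2
print(ctrl.read_state(), ctrl.grip_depth)
for n in("scene","top"):
    im=ctrl.get_image(n); cv2.imwrite(f"pics/{n}0.png",im[:,:,::-1]); c=ctrl.calibration(n); print(n,c)
E
```

```text
pics
{'clock': 0.0, 'qpos': array([ 1.21919882,  0.62933514,  0.03843399,  1.51836507, -0.02698737,
        0.99631146, -0.0199849 ]), 'qd': array([ 0.00112514, -0.00024363, -0.00017131,  0.00081585, -0.0008648 ,
       -0.00110934,  0.00053952]), 'tau': array([-4.42141300e-04, -5.63404226e+01,  1.22624215e+00, -1.93441969e+01,
        1.11045488e-02,  1.06328301e-02, -2.26160603e-05]), 'eef_pos': array([ 183.10165537, -623.02392437,  230.39701481]), 'tool_rot': array([-3.13969169e+00,  3.04701398e-05,  2.85826016e-01]), 'force': array([-1.08916406,  0.43885184, -0.45599421]), 'torque': array([0.00357633, 0.02778743, 0.02047245]), 'gripper_force': 0.0, 'width': 85.10505674017425} 18.700000000000003
scene {'mtx': array([[391.84294842,   0.        , 323.14688419],
       [  0.        , 391.84294842, 205.30523822],
       [  0.        ,   0.        ,   1.        ]]), 'distortion': array([-0.02797548,  0.        ,  0.        ,  0.        ,  0.        ]), 'R': array([[-0.91416505, -0.4049532 , -0.01775278],
       [-0.27456394,  0.65084699, -0.7078226 ],
       [ 0.29818937, -0.64219241, -0.70616712]]), 't': array([ 464.46392702,  189.93965395, 1136.96744622])}
top {'mtx': array([[409.05965973,   0.        , 314.97876831],
       [  0.        , 409.05965973, 197.85911121],
       [  0.        ,   0.        ,   1.        ]]), 'distortion': array([-0.06129057,  0.        ,  0.        ,  0.        ,  0.        ]), 'R': array([[ 0.00727632, -0.99994393, -0.00769407],
       [-0.9891749 , -0.00606982, -0.14661573],
       [ 0.14656081,  0.00867761, -0.9891636 ]]), 't': array([   6.18810388,  509.71747773, 1185.36619026])}
```

View pics/scene0.png

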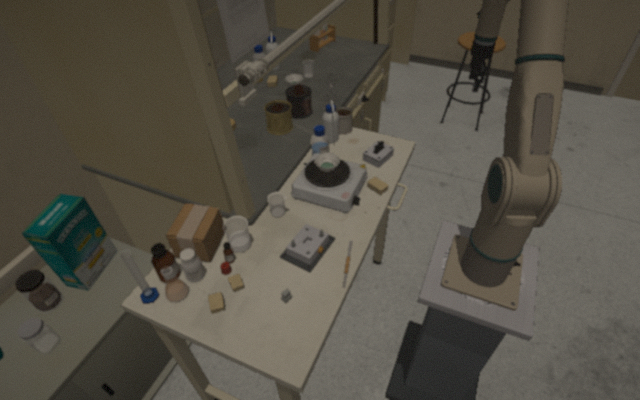

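View pics/top0.png

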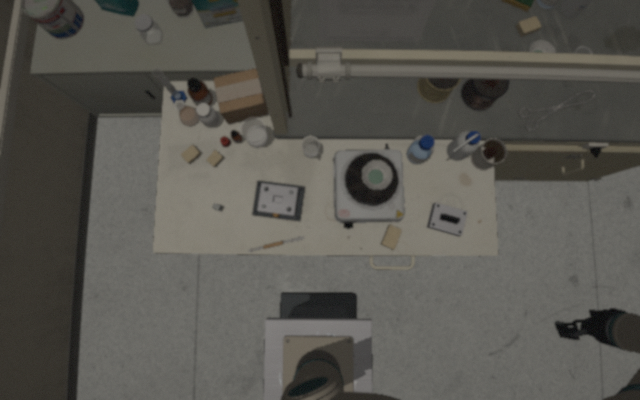

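The scene view shows the base at about (308,243), the core at (286,295) and the cover at (378,152). In the top view they are at (278,201), (218,207) and (448,218). Next I'll look at an enlarged composite of these.

```bash
python3 - <<'E'
import cv2,numpy as np
s=cv2.imread("pics/scene0.png");t=cv2.imread("pics/top0.png")
def c(im,u,v,w,h):
    return cv2.resize(im[v-h//2:v+h//2,u-w//2:u+w//2],(266,300),interpolation=cv2.INTER_CUBIC)
rows=[np.hstack([c(t,278,201,54,60),c(t,218,207,18,20),c(t,448,218,44,50)]),np.hstack([c(s,308,245,54,60),c(s,286,295,18,20),c(s,378,153,36,40)])]
im=np.vstack(rows); im=cv2.convertScaleAbs(im,alpha=1.4)
cv2.imwrite("pics/comp.png",im)
E
```

```text
(no output)
```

View pics/comp.png

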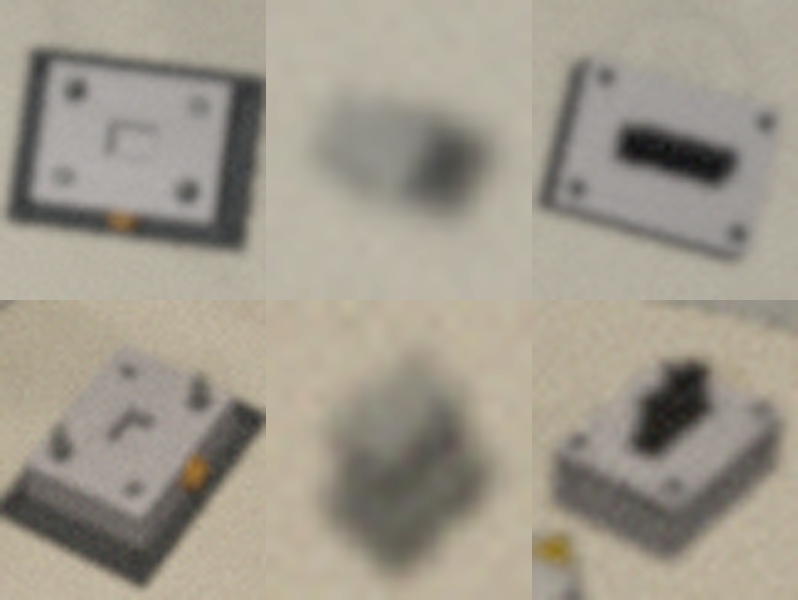

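The composite shows the base's face and four pins clearly, with the brass nozzle on the robot side. The cover has a black grip, and the core is a grey block about 9x6 px in the top view. I'll average several frames and measure.

```bash
cat > h.py <<'E'
from cell import ctrl
import cv2,numpy as np
def avg(n,k=6): return np.mean([ctrl.get_image(n).astype(np.float32) for _ in range(k)],0)
def ray(n,p):
    c=ctrl.calibration(n); u=cv2.undistortPoints(np.float64(p).reshape(-1,1,2),c["mtx"],c["distortion"]).reshape(-1,2)
    return -c["R"].T@c["t"], np.c_[u,np.ones(len(u))]@c["R"]
def plane(n,p,z):
    o,d=ray(n,p); return o+d*((z-o[2])/d[:,2])[:,None]
def tri(ps,pt):
    o1,d1=ray("scene",ps);o2,d2=ray("top",pt);d1,d2=d1[0],d2[0]
    s=np.linalg.lstsq(np.c_[d1,-d2],o2-o1,rcond=None)[0]
    a,b=o1+s[0]*d1,o2+s[1]*d2; return (a+b)/2,np.linalg.norm(a-b)
S=8
def blob(im,box,f,seed=None):
    "largest region of mask f(bgr-upsampled crop) ; returns contour in full-image pixels"
    x0,y0,x1,y1=box; c=cv2.resize(im[y0:y1,x0:x1],None,fx=S,fy=S,interpolation=cv2.INTER_CUBIC)
    m=f(c).astype(np.uint8)
    cs,_=cv2.findContours(m,cv2.RETR_EXTERNAL,cv2.CHAIN_APPROX_NONE)
    k=max(cs,key=cv2.contourArea).reshape(-1,2).astype(float)
    return (k+.5)/S-.5+[x0,y0]
def rect(P):
    (c,wh,a)=cv2.minAreaRect(np.float32(P[:,:2])); return np.round(c,1),np.round(wh,1),round(a,1)
E
python3 - <<'E'
from h import *
A={n:avg(n) for n in("scene","top")}; np.savez("a0.npz",**A)
for n,pts in {"top":dict(tab=(240,225),face=(290,190),foot=(300,207),cface=(437,213),grip=(450,217),core=(216,206),cored=(221,207)),"scene":dict(tab=(330,290),face=(308,255),side=(287,256),foot=(290,262),cface=(388,158),cside=(370,162),grip=(378,150),core=(286,292),coreside=(286,297))}.items():
    for k,(u,v) in pts.items(): print(n,k,A[n][v-1:v+2,u-1:u+2].mean((0,1)).round())
print("core top crop R"); print(A["top"][199:216,209:229,0].astype(int)); print("core scene R-B");print(A["scene"][284:306,277:296,0].astype(int))
E
```

```text
top tab [133. 129. 118.]
top face [106. 105. 103.]
top foot [56. 57. 56.]
top cface [115. 113. 111.]
top grip [33. 32. 32.]
top core [104. 104.  99.]
top cored [66. 65. 61.]
scene tab [133. 126. 110.]
scene face [115. 110. 105.]
scene side [51. 51. 48.]
scene foot [79. 75. 67.]
scene cface [85. 81. 75.]
scene cside [79. 75. 70.]
scene grip [36. 34. 31.]
scene core [97. 94. 86.]
scene coreside [69. 67. 61.]
core top crop R
[[133 134 131 134 133 132 132 132 132 132 133 132 132 131 132 132 132 131
  132 131]
 [133 134 133 133 133 132 132 132 132 133 132 132 132 131 131 132 132 132
  132 131]
 [133 134 134 133 132 132 133 132 133 132 132 133 132 132 132 132 132 131
  131 131]
 [133 134 133 131 130 128 128 129 129 130 132 132 132 132 132 131 132 131
  131 131]
 [132 132 133 128 123 118 119 120 119 122 124 124 126 129 131 132 132 132
  131 132]
 [132 131 131 125 115 109 111 109 106 107 108 107 112 121 125 130 131 132
  132 132]
 [133 132 128 119 110 105 106 105 101  99  95  85  90 100 112 122 129 131
  132 133]
 [133 132 126 115 106 103 104 104 104  99  87  72  68  78  94 113 125 131
  132
[... 1869 characters left out ...]
  66  63  66  73  76  73  72  89 113 130 133
  135]
 [135 134 133 118  94  79  75  70  69  72  73  74  73  82 102 123 132 133
  134]
 [133 135 133 122 101  85  76  72  74  74  70  74  88 105 119 130 134 134
  134]
 [134 135 135 130 117  99  83  72  71  69  71  87 110 126 133 135 134 134
  135]
 [135 134 136 135 128 119 101  82  69  71  83 104 125 135 135 135 135 135
  133]
 [135 134 135 134 135 132 120 101  86  90 105 118 131 135 135 135 134 134
  135]
 [136 134 135 133 135 135 132 121 111 115 125 131 135 135 135 135 134 135
  134]
 [135 136 136 134 134 133 135 133 130 132 134 137 135 134 134 134 134 135
  134]
 [135 134 135 135 134 135 135 135 134 136 135 137 134 134 134 134 135 134
  133]]
```

```bash
python3 - <<'E'
from h import *
A=np.load("a0.npz"); T,Sc=A["top"],A["scene"]
g=lambda c:c.mean(2)
def holes(im,box,f):
    x0,y0,x1,y1=box;c=cv2.resize(im[y0:y1,x0:x1],None,fx=S,fy=S,interpolation=cv2.INTER_CUBIC)
    cs,h=cv2.findContours(f(c).astype(np.uint8),cv2.RETR_CCOMP,cv2.CHAIN_APPROX_NONE)
    cs=sorted(cs,key=cv2.contourArea)[::-1][:2]; return [(k.reshape(-1,2)+.5)/S-.5+[x0,y0] for k in cs]
C={}
for n,box in(("top",(245,172,312,230)),("scene",(272,215,345,275))):
    o,i=holes(A[n],box,lambda c:g(c)<(94 if n=="top" else 96))
    o2,i2=holes(A[n],box,lambda c:g(c)<82)
    print(n,"foot z8",rect(plane(n,o,8)),"face z38",rect(plane(n,i2,38)))
    # dark spots: pins within the face
    x0,y0,x1,y1=box
low=lambda c:(c[...,0]-c[...,2]<9.5)|(g(c)<95)
for n,box in(("top",(422,195,474,242)),("scene",(355,134,400,170))):
    k=blob(A[n],box,lambda c:(g(c)<60)); print(n,"grip z67",rect(plane(n,k,67)), "c",k.mean(0).round(1)); 
    k=blob(A[n],box,lambda c:low(c)); print(n,"cover outline z38",rect(plane(n,k,38)),"z0",rect(plane(n,k,0)))
    k=blob(A[n],box,lambda c:(g(c)>95)&(c[...,0]-c[...,2]<9.5)); print(n,"cover face z38",rect(plane(n,k,38)))
for n,box in(("top",(206,197,230,217)),("scene",(275,284,297,306))):
    k=blob(A[n],box,lambda c:g(c)<(114 if n=="top" else 110)); m=cv2.moments(np.float32(k)); C[n]=np.array([m["m10"],m["m01"]])/m["m00"]
    print(n,"core",rect(plane(n,k,0)),C[n],plane(n,[C[n]],18).round(1))
print(tri(C["scene"],C["top"]))
# draw sharpened composite with grid
def c(im,u,v,w,h):
    return cv2.resize(im[v-h//2:v+h//2,u-w//2:u+w//2],(400,300),interpolation=cv2.INTER_CUBIC)
im=np.vstack([np.hstack([c(T,278,201,56,42),c(T,448,218,56,42)]),np.hstack([c(Sc,308,245,64,48),c(Sc,378,153,48,36)])])
b=cv2.GaussianBlur(im,(0,0),8);im=np.clip(im*2.5-1.5*b,0,255)*1.4
cv2.imwrite("pics/comp2.png",np.clip(im,0,255)[:,:,::-1])
E
```

```text
top foot z8 (array([505.9, 121.4]), array([152.9, 112. ]), 83.0) face z38 (array([504.8, 123.3]), array([113.2,  90.4]), 83.0)
scene foot z8 (array([503.8, 125.7]), array([155.3, 114.2]), 82.7) face z38 (array([538.4, 153.2]), array([12. , 22.9]), 26.8)
top grip z67 (array([ 447.4, -381.9]), array([55.8, 18.4]), 75.2) c [449.2 218.3]
top cover outline z38 (array([ 448.8, -383.7]), array([109.3,  83.3]), 74.5) z0 (array([ 452.5, -395.7]), array([112.8,  86. ]), 74.5)
top cover face z38 (array([ 450. , -387.2]), array([103.2,  78.9]), 74.7)
scene grip z67 (array([ 442.6, -365.7]), array([78.5, 30.9]), 82.7) c [378.5 146.9]
scene cover outline z38 (array([ 442.3, -364.3]), array([138.9,  96.7]), 73.9) z0 (array([ 455.1, -412.8]), array([144.8, 100.8]), 73.9)
scene cover face z38 (array([ 423.3, -376.3]), array([93.4, 21.1]), 73.1)
top core (array([485.4, 309.2]), array([39.2, 24.6]), 71.0) [218.22931492 207.03496931] [[482.5 304.1  18. ]]
scene core (array([487.9, 301.1]), array([37. , 38.6]), 66.2) [285.95562963 295.85055648] [[481.2 310.7  18. ]]
(array([483.90064403, 306.28296127,   9.72826249]), np.float64(0.7394929662253963))[ WARN:0@0.251] global loadsave.cpp:1063 imwrite_ Unsupported depth image for selected encoder is fallbacked to CV_8U.
```

View pics/comp2.png

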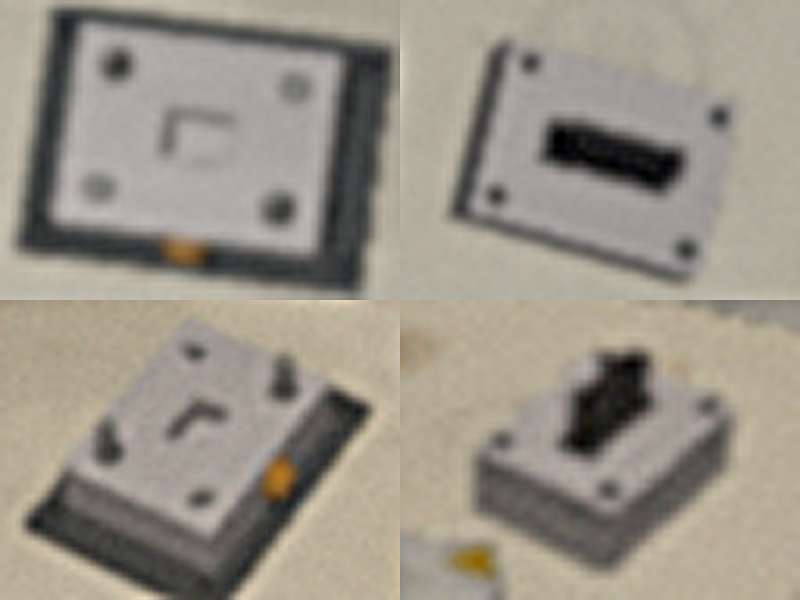

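The top view puts the base face at about (505,123) and the cover at about (448,-384), yaw 75°. The core is near (482,307), with its long axis at about 72°. I'll swing the arm round at height towards the core.

carry_out(deltas=[0,0,-5.5,0.058,-0.004,0,-1,0,0,-5.5,0.058,-0.004,0,-1,0,0,-5.5,0.058,-0.004,0,-1,0,0,-5.5,0.058,-0.004,0,-1,0,0,-5.5,0.058,-0.004,0,-1,0,0,-5.5,0.058,-0.004,0,-1,0,0,-5.5,0.058,-0.004,0,-1,0,0,-5.5,0.058,-0.004,0,-1,0,0,-5.5,0.058,-0.004,0,-1,0,0,-5.5,0.058,-0.004,0,-1])

```text
clock: 1.95
eef_pos: [579.5, -225.9, 231.4]
tool_rot: [3.141, 0.0, 1.249]
force: [0.9, -0.5, 0.0]
width: 85.4
gripper_force: 0.0
```

```bash
cat >> h.py <<'E'
from scipy.spatial.transform import Rotation as Ro
def go(x,y,z,yawdeg,cmd=None):
    "tool-frame total shift (mm) and remaining turn (deg rotvec) from the measured pose to a downward pose"
    s=ctrl.read_state(); R=Ro.from_euler("xyz",s["tool_rot"]); G=Ro.from_euler("xyz",[np.pi,0,np.radians(yawdeg)])
    print("t",round(s["clock"],2),"pos",s["eef_pos"].round(1),"yaw",np.degrees(s["tool_rot"]).round(2),"w",round(s["width"],1),"F",s["force"].round(1),"q",s["qpos"].round(2))
    d=np.array([x,y,z])-s["eef_pos"]
    print("turn",(R.inv()*G).as_rotvec(degrees=True).round(2),"shift in present frame",R.inv().apply(d).round(1),"in goal frame",G.inv().apply(d).round(1))
E
python3 -c "
from h import *
go(482.5,307,110,161)"
```

```text
t 1.95 pos [ 579.5 -225.9  231.4] yaw [179.95   0.    71.55] w 85.4 F [ 0.9 -0.5  0. ] q [ 0.46  0.59 -0.22  1.6   0.15  0.97 -0.13]
turn [ 4.000e-02  4.000e-02 -8.945e+01] shift in present frame [ 474.8 -260.8  121.2] in goal frame [265.2 472.3 121.4]
```

carry_out(deltas=[0,0,0,0.0528,-0.029,0,-1,0,0,0,0.0528,-0.029,0,-1,0,0,0,0.0528,-0.029,0,-1,0,0,0,0.0528,-0.029,0,-1,0,0,0,0.0528,-0.029,0,-1,0,0,0,0.0528,-0.029,0,-1,0,0,0,0.0528,-0.029,0,-1,0,0,0,0.0528,-0.029,0,-1,0,0,0,0.0528,-0.029,0,-1])

```text
clock: 3.08
eef_pos: [482.6, 307.9, 231.6]
tool_rot: [3.141, -0.0, 1.245]
force: [0.3, -0.7, 0.0]
width: 85.3
gripper_force: 0.0
```

carry_out(deltas=[0,0,-9,0,0,0.012,-1,0,0,-9,0,0,0.012,-1,0,0,-9,0,0,0.012,-1,0,0,-9,0,0,0.012,-1,0,0,-9,0,0,0.012,-1,0,0,-9,0,0,0.012,-1,0,0,-9,0,0,0.012,-1,0,0,-9,0,0,0.012,-1,0,0,-9,0,0,0.012,-1,0,0,-8.5,0,0,0.012,-1,0,0,0,0,0,0,-1])

```text
clock: 4.45
eef_pos: [482.6, 305.5, 110.5]
tool_rot: [-3.14, -0.001, 2.806]
force: [-0.1, -0.2, -0.1]
width: 85.3
gripper_force: 0.0
```

```bash
python3 -c "
from h import *
go(482.5,307,40,161)
T=avg('top',2);Sc=avg('scene',2)
T=T[170:245,185:285];Sc=Sc[260:320,250:330]
im=np.hstack([cv2.resize(T,(400,300),interpolation=3),cv2.resize(Sc,(400,300),interpolation=3)])*1.4
cv2.imwrite('pics/p1.png',np.uint8(np.clip(im,0,255))[:,:,::-1])"
```

```text
t 4.45 pos [482.6 305.5 110.5] yaw [-1.7992e+02 -7.0000e-02  1.6076e+02] w 85.3 F [-0.1 -0.2 -0.1] q [-0.24  0.75 -0.6   1.84  0.6   0.75  0.06]
turn [-0.08 -0.07 -0.24] shift in present frame [ 0.5  1.5 70.5] in goal frame [ 0.6  1.4 70.5]
```

View pics/p1.png

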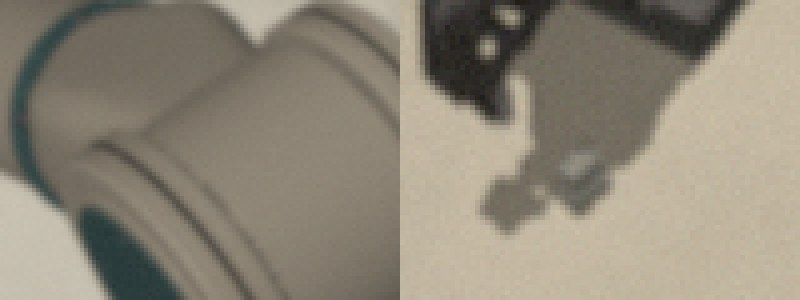

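The arm hides the core in the top view. The scene view shows the core at the midpoint under the gripper. I'll descend and squeeze along its long axis.

carry_out(deltas=[0,0,0,0,0,0.03,-1,0,0,0,0,0,0.03,-1,0,0,0,0,0,0.02,-1,0,0,0,0,0,0.012,-1,0,0,0,0,0,0,-1,0,0,0,0,0,0,1,0,0,0,0,0,0,1,0,0,0,0,0,0,1,0,0,0,0,0,0,1,0,0,0,0,0,0,1])

```text
clock: 5.9
eef_pos: [483.3, 306.5, 20.0]
tool_rot: [3.141, 0.001, 2.808]
force: [-0.7, -0.1, 5.7]
width: 20.2
gripper_force: 58.8
```

```bash
python3 -c "
from h import *
go(482.5,307,20,161)
Sc=avg('scene',3)[275:315,260:313]
cv2.imwrite('pics/p2.png',np.uint8(np.clip(cv2.resize(Sc,(530,400),interpolation=3)*1.4,0,255))[:,:,::-1])"
```

```text
t 5.9 pos [483.3 306.5  20. ] yaw [1.7995e+02 4.0000e-02 1.6087e+02] w 20.2 F [-0.7 -0.1  5.7] q [-0.31  0.87 -0.49  1.87  0.72  0.58 -0.04]
turn [ 0.05  0.04 -0.13] shift in present frame [ 0.9  0.3 -0. ] in goal frame [ 0.9  0.3 -0. ]
```

View pics/p2.png

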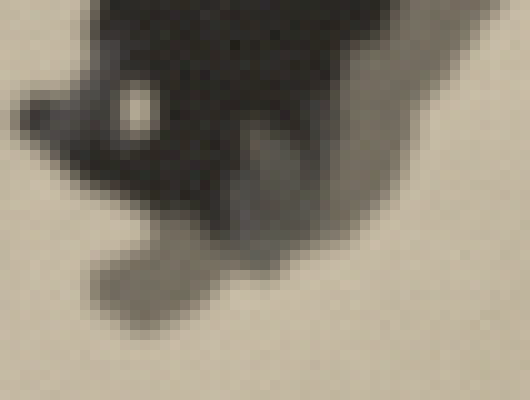

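The core stands clamped between the pads. I'll open, turn a quarter and squeeze across its short side.

carry_out(deltas=[0,0,0,0,0,-0.002,-0.6,0,0,0,0,0,0,-0.6,0,0,0,0,0,-0.006,-0.6,0,0,10,0,0,0,-0.6,0,0,10,0,0,0,-0.6,0,0,10,0,0,0,-0.6,0,0,10,0,0,0,-0.6,0,0,10,0,0,0,-0.6,0,0,10,0,0,0,-0.6,0,0,10,0,0,0,-0.6,0,0,10,0,0,0,-0.6,0,0,10,0,0,0,-0.6])

```text
clock: 7.55
eef_pos: [482.8, 306.4, 27.6]
tool_rot: [-3.141, -0.0, 1.231]
force: [-0.5, -0.3, 0.5]
width: 68.7
gripper_force: 0.0
```

carry_out(deltas=[0,0,0,0,0,0.006,-0.6,0,0,0,0,0,0,-0.6,0,0,0,0,0,0,1,0,0,0,0,0,0,1,0,0,0,0,0,0,1,0,0,0,0,0,0,1,0,0,0,0,0,0,1])

```text
clock: 8.43
eef_pos: [483.0, 306.1, 21.5]
tool_rot: [3.141, -0.0, 1.237]
force: [1.0, -0.7, 2.6]
width: 12.3
gripper_force: 60.4
```

```bash
python3 -c "
from h import *
go(505,123,130,83)"
```

```text
t 8.43 pos [483.  306.1  21.5] yaw [ 1.7998e+02 -1.0000e-02  7.0880e+01] w 12.3 F [ 1.  -0.7  2.6] q [-0.54  0.82 -0.11  1.88  0.19  0.45 -1.12]
turn [  0.02  -0.   -12.12] shift in present frame [-165.8   80.8 -108.4] in goal frame [-179.1   44.1 -108.5]
```

Both squeezes read 1.7 mm under the true size, 20.2 and 12.3, so the core is centred on (483.0,306.1). I'll lift it, and refine the base centre from the saved images.

carry_out(deltas=[0,0,0,0,0,-0.02,1,0,0,0,0,0,-0.05,1,0,0,-6,0,0,-0.05,1,0,0,-6,0,0,0,1])

```text
clock: 8.93
eef_pos: [485.2, 307.9, 145.2]
tool_rot: [3.135, -0.005, 1.45]
force: [-1.1, 0.1, -1.5]
width: 12.5
gripper_force: 60.0
```

```bash
python3 - <<'E'
from h import *
A=np.load("a0.npz"); go(505,123,130,83)
W={}
for n,eps in {"top":dict(e1=(291,192),e2=(263.5,206),pa=(266,189),pb=(288.5,209.5),nz=(275.5,214.5)),"scene":dict(e2=(306.5,229),e1=(308,252.5),pa=(293,243.5),pb=(321.5,234),nz=(320.5,249.5))}.items():
    g=A[n].mean(2) 
    for k,(u,v) in eps.items():
        r=3 if k[0]!="p" else 4; u0,v0=int(round(u)),int(round(v)); p=g[v0-r:v0+r+1,u0-r:u0+r+1]
        w=np.clip(np.median(p)-3-p,0,None) if k!="nz" else np.clip((A[n][...,0]-A[n][...,2])[v0-r:v0+r+1,u0-r:u0+r+1]-25,0,None)
        yy,xx=np.mgrid[v0-r:v0+r+1,u0-r:u0+r+1]; W[n,k]=np.array([(w*xx).sum(),(w*yy).sum()])/w.sum()
for k in("e1","e2","pa","pb","nz"):
    X,e=tri(W["scene",k],W["top",k]); zz=42 if k[0]=="e" else 51 if k[0]=="p" else 23
    print(k,W["top",k].round(1),W["scene",k].round(1),"tri",X.round(1),round(e,1),"top@",plane("top",[W["top",k]],zz).round(1)[0,:2],"scene@",plane("scene",[W["scene",k]],zz).round(1)[0,:2])
E
```

```text
t 8.93 pos [485.2 307.9 145.2] yaw [179.65  -0.3   83.07] w 12.5 F [-1.1  0.1 -1.5] q [-0.47  0.63 -0.22  1.82  0.21  0.7  -0.93]
turn [ 0.35 -0.3   0.07] shift in present frame [-181.2   41.9   14.5] in goal frame [-181.1   42.2   15.2]
e1 [291.  191.9] [307.8 252.3] tri [536.9  86.9 -77. ] 18.9 top@ [526.7  81.4] scene@ [482. 168.]
e2 [263.5 205.9] [306.6 228.8] tri [480.  153.3 128.8] 14.8 top@ [484.  162.7] scene@ [524.6  86.6]
pa [266.  188.6] [292.8 243.9] tri [536.4 156.6  41.7] 0.5 top@ [534.6 155.3] scene@ [532.6 163.2]
pb [288.4 209.5] [321.3 234.1] tri [473.9  88.3  42. ] 0.6 top@ [472.5  87.6] scene@ [470.8  95.4]
nz [275.2 214.8] [320.1 249.1] tri [460.  129.3  23. ] 1.0 top@ [459.5 129.2] scene@ [460.4 129.4]
```

carry_out(deltas=[0,0,0,-0.0453,0.0105,0,1,0,0,0,-0.0453,0.0105,0,1,0,0,0,-0.0453,0.0105,0,1,0,0,0,-0.0453,0.0105,0,1,0,0,0,0,0,0.03,1,0,0,0,0,0,0.03,1,0,0,0,0,0,0.012,1,0,0,0,0,0,0,1,0,0,0,0,0,0,1])

```text
clock: 10.05
eef_pos: [502.7, 121.6, 70.1]
tool_rot: [3.14, -0.001, 1.447]
force: [0.5, -0.5, -0.0]
width: 12.4
gripper_force: 60.0
```

```bash
python3 - <<'E'
from h import *
go(505,122.8,68,82.7)
s=ctrl.read_state()
Sc=avg('scene',4); np.savez("a1.npz",scene=Sc)
# project expected core plug bottom/shoulder corners & base face/socket corners (base guess 505,122.8,-7.3deg)
c=ctrl.calibration("scene"); rv=cv2.Rodrigues(c["R"])[0]
pr=lambda P:cv2.projectPoints(np.float64(P),rv,c["t"],c["mtx"],c["distortion"])[0].reshape(-1,2)
p=s["eef_pos"]; yaw=s["tool_rot"][2]-np.pi/2
def box(cx,cy,z,a,b,yaw): 
    q=np.array([[a,b],[-a,b],[-a,-b],[a,-b]]); r=np.array([[np.cos(yaw),-np.sin(yaw)],[np.sin(yaw),np.cos(yaw)]])
    return np.c_[q@r.T+[cx,cy],np.full(4,z)]
x0,y0,k=280,215,12
im=np.uint8(np.clip(cv2.resize(Sc[y0:y0+50,x0:x0+66],None,fx=k,fy=k,interpolation=3)*1.5,0,255))[:,:,::-1].copy()
for P,col in((box(*p[:2],p[2]-21.5+4,9,13,yaw),(0,0,255)),(box(*p[:2],p[2]-21.5+16,9,13,yaw),(0,255,255)),(box(505,122.8,38,9.75,13.75,np.radians(-7.3)),(255,0,0)),(box(505,122.8,38,42,55,np.radians(-7.3)),(0,255,0))):
    cv2.polylines(im,[np.int32(((pr(P)-[x0,y0])+.5)*k)],True,col,1)
cv2.imwrite('pics/p3.png',im)
E
```

```text
t 10.05 pos [502.7 121.6  70.1] yaw [ 1.7992e+02 -4.0000e-02  8.2900e+01] w 12.4 F [ 0.5 -0.5 -0. ] q [-0.16  0.7  -0.19  2.02  0.28  0.45 -0.69]
turn [ 0.08 -0.04  0.2 ] shift in present frame [1.5 2.1 2.1] in goal frame [1.5 2.1 2.1]
```

View pics/p3.png

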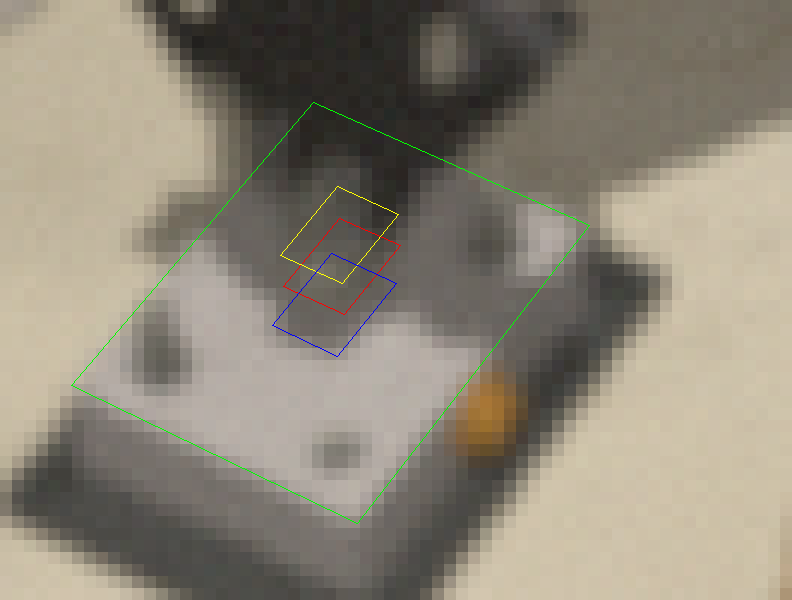

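The overlay shows the face about 1 px lower than my guess, a 2 mm shift towards +y. The core hangs roughly over the socket. I'll correct slightly and ease down, watching the force.

carry_out(deltas=[0,0,0,0.0018,0.0021,0.003,1,0,0,0,0,0,0.004,1,0,0,0,0,0,0.003,1,0,0,0,0,0,0.002,1,0,0,0,0,0,0.002,1,0,0,0,0,0,0,1])

```text
clock: 11.0
eef_pos: [504.5, 122.8, 55.2]
tool_rot: [3.141, -0.0, 1.446]
force: [0.3, -0.5, -2.3]
width: 12.6
gripper_force: 60.0
```

```bash
python3 -c "
from h import *
go(505,123,43.5,82.7);print(ctrl.read_state()['torque'].round(2))"
```

```text
t 11.0 pos [504.5 122.8  55.2] yaw [ 1.7999e+02 -1.0000e-02  8.2880e+01] w 12.6 F [ 0.3 -0.5 -2.3] q [-0.17  0.72 -0.18  2.02  0.29  0.43 -0.7 ]
turn [ 0.01 -0.01  0.18] shift in present frame [ 0.3  0.4 11.7] in goal frame [ 0.3  0.4 11.7]
[ 0.06 -0.09 -0.02]
```

It is below face level with no contact force, so the plug has entered the socket. I'll carry on down.

carry_out(deltas=[0,0,0,0,0,0.003,1,0,0,0,0,0,0.003,1,0,0,0,0,0,0.003,1,0,0,0,0,0,0.002,1,0,0,0,0,0,0,1,0,0,0,0,0,0,1])

```text
clock: 11.75
eef_pos: [504.6, 122.8, 44.3]
tool_rot: [3.141, -0.0, 1.446]
force: [0.9, 0.6, -2.8]
width: 12.7
gripper_force: 59.9
```

```bash
python3 -c "
from h import *
go(505,123,43.5,82.7);print(ctrl.read_state()['torque'].round(2))"
```

```text
t 11.75 pos [504.6 122.8  44.3] yaw [ 1.7998e+02 -2.0000e-02  8.2870e+01] w 12.7 F [ 0.9  0.6 -2.8] q [-0.18  0.74 -0.17  2.02  0.29  0.4  -0.7 ]
turn [ 0.02 -0.02  0.17] shift in present frame [0.2 0.4 0.8] in goal frame [0.2 0.4 0.8]
[ 0.2  -0.24 -0.02]
```

carry_out(deltas=[0,0,0,0,0,0.001,1,0,0,0,0,0,0.001,1,0,0,0,0,0,0.001,1,0,0,0,0,0,0,1])

```text
clock: 12.25
eef_pos: [504.6, 122.8, 43.4]
tool_rot: [3.14, 0.0, 1.447]
force: [-4.1, -0.1, 19.8]
width: 12.1
gripper_force: 62.8
```

The core bottomed out at z 43.4, against an expected 43.5, with 20 N. It is home, and that fixes the base centre at (504.6,122.8). I'll release, rise and go over to the cover.

carry_out(deltas=[0,0,0,0,0,0,-0.6,0,0,0,0,0,0,-0.6,0,0,0,0,0,0,-0.6,0,0,0,0,0,-0.02,-1,0,0,0,0,0,-0.06,-1,0,0,0,0,0,-0.06,-1,0,0,0,0,0,-0.045,-1])

```text
clock: 13.12
eef_pos: [504.6, 122.7, 228.6]
tool_rot: [3.14, -0.001, 1.446]
force: [1.3, -0.0, 0.2]
width: 85.7
gripper_force: 0.0
```

carry_out(deltas=[0,0,0,-0.0569,0.0009,0,-1,0,0,0,-0.0569,0.0009,0,-1,0,0,0,-0.0569,0.0009,0,-1,0,0,0,-0.0569,0.0009,0,-1,0,0,0,-0.0569,0.0009,0,-1,0,0,0,-0.0569,0.0009,0,-1,0,0,0,-0.0569,0.0009,0,-1,0,0,0,-0.0569,0.0009,0,-1,0,0,0,-0.0569,0.0009,0,-1])

```text
clock: 14.25
eef_pos: [448.2, -388.1, 226.0]
tool_rot: [-3.141, -0.001, 1.446]
force: [0.6, -0.1, -0.8]
width: 85.6
gripper_force: 0.0
```

carry_out(deltas=[0,0,9.8,0,0,0.012,-1,0,0,9.8,0,0,0.012,-1,0,0,9.8,0,0,0.012,-1,0,0,9.8,0,0,0.012,-1,0,0,9.8,0,0,0.012,-1,0,0,9.8,0,0,0.012,-1,0,0,9.8,0,0,0.012,-1,0,0,9.8,0,0,0.012,-1,0,0,9.8,0,0,0,-1,0,0,9.8,0,0,0,-1,0,0,0,0,0,0,-1])

```text
clock: 15.62
eef_pos: [448.7, -386.1, 129.8]
tool_rot: [3.142, 0.001, -0.262]
force: [-0.6, 0.1, 0.9]
width: 85.5
gripper_force: 0.0
```

```bash
python3 - <<'E'
from h import *
go(449.5,-386.5,47,-15.3)
T=avg("top",4);Sc=avg("scene",4);np.savez("a2.npz",top=T,scene=Sc)
a=cv2.resize(T[180:222,250:306],(400,300),interpolation=3);b=cv2.resize(Sc[221:269,276:340],(400,300),interpolation=3)
c=cv2.resize(T[190:250,410:490],(400,300),interpolation=3);d=cv2.resize(Sc[120:180,340:420],(400,300),interpolation=3)
cv2.imwrite("pics/p4.png",np.uint8(np.clip(np.vstack([np.hstack([a,b]),np.hstack([c,d])])*1.5,0,255))[:,:,::-1])
E
```

```text
t 15.62 pos [ 448.7 -386.1  129.8] yaw [ 1.800e+02  7.000e-02 -1.501e+01] w 85.5 F [-0.6  0.1  0.9] q [ 0.52  0.68  0.23  1.78 -0.23  0.7  -0.96]
turn [0.   0.07 0.29] shift in present frame [ 0.9  0.2 82.8] in goal frame [ 0.8  0.2 82.8]
```

View pics/p4.png

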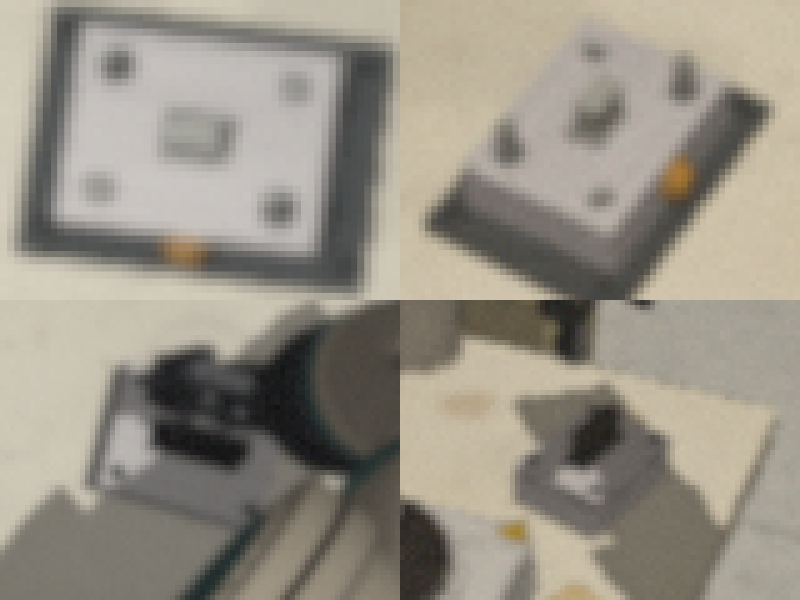

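The core stands upright and central in the socket in both views. The cover's grip lies under the open gripper. I'll descend and squeeze along its length, then across.

carry_out(deltas=[0,0,0,0.0008,0.0002,0.03,-1,0,0,0,0,0,0.03,-1,0,0,0,0,0,0.015,-1,0,0,0,0,0,0.007,-1,0,0,0,0,0,0,1,0,0,0,0,0,0,1,0,0,0,0,0,0,1,0,0,0,0,0,0,1])

```text
clock: 17.02
eef_pos: [450.2, -387.7, 49.7]
tool_rot: [3.14, -0.002, -0.264]
force: [-0.0, -0.5, 6.6]
width: 48.3
gripper_force: 63.2
```

carry_out(deltas=[0,0,0,0,0,-0.004,-1,0,0,0,0,0,0,-1,0,0,0,0,0,0,-1,0,0,-9,0,0,0,-1,0,0,-9,0,0,0,-1,0,0,-9,0,0,0,-1,0,0,-9,0,0,0,-1,0,0,-9,0,0,0,-1,0,0,-9,0,0,0,-1,0,0,-9,0,0,0,-1,0,0,-9,0,0,0,-1,0,0,-9,0,0,0,-1])

```text
clock: 18.52
eef_pos: [449.4, -386.9, 52.1]
tool_rot: [-3.141, 0.0, 1.155]
force: [-0.8, -0.5, -0.2]
width: 85.5
gripper_force: 0.0
```

carry_out(deltas=[0,0,-9,0,0,0.004,-1,0,0,0,0,0,0.004,-1,0,0,0,0,0,0,-1,0,0,0,0,0,0,1,0,0,0,0,0,0,1,0,0,0,0,0,0,1,0,0,0,0,0,0,1,0,0,0,0,0,0,1,0,0,0,0,0,0,1])

```text
clock: 19.65
eef_pos: [449.3, -386.7, 44.4]
tool_rot: [-3.141, -0.0, 1.307]
force: [-1.2, -0.4, 2.2]
width: 12.8
gripper_force: 59.8
```

```bash
python3 -c "
from h import *
go(504.6,122.8,200,82.87)"
```

```text
t 19.65 pos [ 449.3 -386.7   44.4] yaw [-1.7997e+02 -1.0000e-02  7.4870e+01] w 12.8 F [-1.2 -0.4  2.2] q [ 0.8   0.81 -0.21  1.81  0.3   0.55  0.13]
turn [-0.03 -0.01 -8.  ] shift in present frame [ 506.3  -79.7 -155.5] in goal frame [ 512.5   -8.4 -155.6]
```

The cover is centred and gripped, with its centre 0.7 mm towards −tool x from the TCP. I'll lift it, check, then carry it across above the dish.

carry_out(deltas=[0,0,0,0,0,-0.01,1,0,0,0,0,0,-0.03,1,0,0,0,0,0,-0.06,1,0,0,0,0,0,-0.06,1,0,0,0,0,0,0,1])

```text
clock: 20.27
eef_pos: [452.7, -388.9, 209.7]
tool_rot: [3.131, 0.004, 1.307]
force: [0.8, 0.5, -4.8]
width: 13.0
gripper_force: 59.2
```

carry_out(deltas=[0,0,0,0.0507,-0.008,0,1,0,0,0,0.0507,-0.008,0,1,0,0,0,0.0507,-0.008,0,1,0,0,0,0.0507,-0.008,0,1,0,0,0,0.0507,-0.008,0,1,0,0,0,0.0507,-0.008,0,1,0,0,0,0.0507,-0.008,0,1,0,0,0,0.0507,-0.008,0,1,0,0,0,0.0507,-0.008,0,1,0,0,0,0.0507,-0.008,0,1,0,0,-4,0,0,0,1,0,0,-4,0,0,0,1])

```text
clock: 21.78
eef_pos: [503.2, 124.1, 202.8]
tool_rot: [-3.138, 0.001, 1.451]
force: [-0.1, -0.5, -4.7]
width: 12.6
gripper_force: 59.4
```

carry_out(deltas=[0,0,0,0,0,0.035,1,0,0,0,0,0,0.035,1,0,0,0,0,0,0.015,1,0,0,0,0,0,0,1,0,0,0,0,0,0,1])

```text
clock: 22.4
eef_pos: [505.4, 123.8, 120.1]
tool_rot: [3.14, -0.001, 1.446]
force: [-0.3, -0.2, -4.2]
width: 12.9
gripper_force: 59.2
```

```bash
python3 -c "
from h import *
go(504.8,124.0,114,82.87)"
```

```text
t 22.4 pos [505.4 123.8 120.1] yaw [ 1.7991e+02 -4.0000e-02  8.2870e+01] w 12.9 F [-0.3 -0.2 -4.2] q [-0.1   0.62 -0.29  1.98  0.31  0.58 -0.72]
turn [ 0.09 -0.04  0.  ] shift in present frame [ 0.1 -0.7  6.1] in goal frame [ 0.1 -0.7  6.1]
```

carry_out(deltas=[0,0,0,0,-0.0006,0.005,1,0,0,0,0,0,0.004,1,0,0,0,0,0,0.002,1,0,0,0,0,0,0.002,1,0,0,0,0,0,0.002,1,0,0,0,0,0,0,1])

```text
clock: 23.15
eef_pos: [504.0, 123.5, 104.2]
tool_rot: [-3.141, 0.0, 1.446]
force: [0.4, 0.1, -5.2]
width: 12.8
gripper_force: 59.5
```

```bash
python3 -c "
from h import *
go(504.8,124.0,87.4,82.87);print(ctrl.read_state()['torque'].round(2))"
```

```text
t 23.15 pos [504.  123.5 104.2] yaw [-1.7998e+02  1.0000e-02  8.2870e+01] w 12.8 F [ 0.4  0.1 -5.2] q [-0.11  0.65 -0.28  1.99  0.32  0.55 -0.73]
turn [-0.02  0.01  0.  ] shift in present frame [ 0.6  0.7 16.8] in goal frame [ 0.6  0.7 16.8]
[-0.04 -0.02  0.01]
```

The pins have entered the holes by 4 mm with only the cover's weight showing. I'll keep lowering it gently.

carry_out(deltas=[0,0,0,0.0003,0.0004,0.002,1,0,0,0,0,0,0.002,1,0,0,0,0,0,0.002,1,0,0,0,0,0,0.002,1,0,0,0,0,0,0,1])

```text
clock: 23.78
eef_pos: [504.7, 123.9, 96.2]
tool_rot: [3.141, -0.0, 1.447]
force: [0.7, 1.0, -4.6]
width: 13.0
gripper_force: 59.4
```

carry_out(deltas=[0,0,0,0,0,0.002,1,0,0,0,0,0,0.002,1,0,0,0,0,0,0.002,1,0,0,0,0,0,0.001,1,0,0,0,0,0,0,1])

```text
clock: 24.4
eef_pos: [504.6, 123.9, 89.2]
tool_rot: [3.141, -0.0, 1.447]
force: [1.1, 0.8, -5.0]
width: 13.0
gripper_force: 59.4
```

carry_out(deltas=[0,0,0,0,0,0.001,1,0,0,0,0,0,0.001,1,0,0,0,0,0,0.001,1,0,0,0,0,0,0.001,1,0,0,0,0,0,0.001,1,0,0,0,0,0,0,1])

```text
clock: 25.15
eef_pos: [504.7, 123.9, 84.5]
tool_rot: [3.141, -0.0, 1.447]
force: [-1.8, 0.7, 4.5]
width: 12.8
gripper_force: 60.7
```

carry_out(deltas=[0,0,0,0,0,0.001,1,0,0,0,0,0,0.001,1,0,0,0,0,0,0.001,1,0,0,0,0,0,0,1,0,0,0,0,0,0,1])

```text
clock: 25.78
eef_pos: [504.7, 123.9, 82.3]
tool_rot: [3.141, -0.0, 1.447]
force: [-2.7, 0.1, 13.0]
width: 12.7
gripper_force: 61.8
```

carry_out(deltas=[0,0,0,0,0,0.0008,1,0,0,0,0,0,0,1,0,0,0,0,0,0,1,0,0,0,0,0,0,1])

```text
clock: 26.28
eef_pos: [504.7, 123.9, 82.3]
tool_rot: [3.14, 0.0, 1.447]
force: [-4.5, 0.7, 21.6]
width: 12.7
gripper_force: 63.0
```

```bash
python3 - <<'E'
from h import *
go(504.7,123.9,82.4,82.87)
Sc=avg("scene",3)
cv2.imwrite("pics/p5.png",np.uint8(np.clip(cv2.resize(Sc[205:280,265:365],(800,600),interpolation=3)*1.5,0,255))[:,:,::-1])
E
```

```text
t 26.27 pos [504.7 123.9  82.3] yaw [1.7993e+02 1.0000e-02 8.2880e+01] w 12.7 F [-4.5  0.7 21.6] q [-0.13  0.68 -0.25  2.    0.34  0.5  -0.75]
turn [0.07 0.01 0.01] shift in present frame [-0.   0.  -0.1] in goal frame [-0.   0.  -0.1]
```

View pics/p5.png

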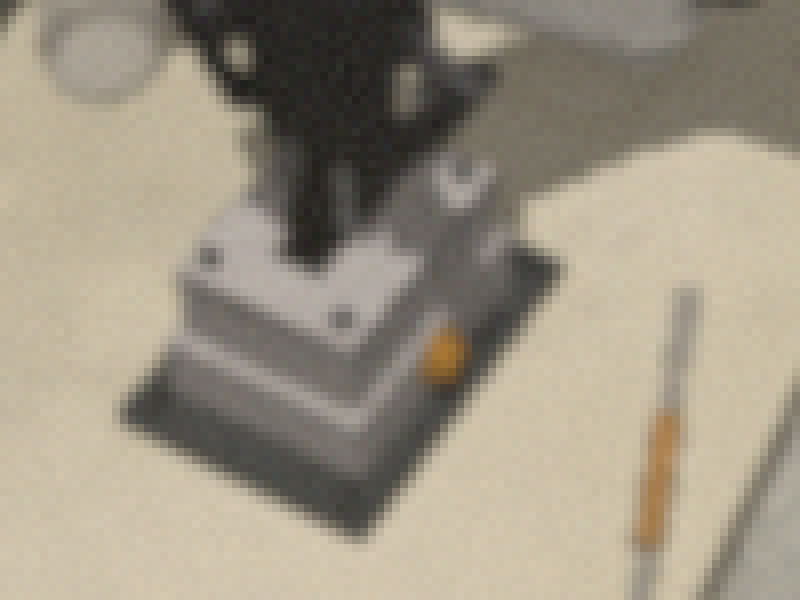

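The picture shows the cover (top corner screws at about (210,255) and (343,318)) sitting flat on the base with no gap. The force rose from 13 to 22 N without the TCP moving, so the mould is shut and held. I'll hand it in.

```bash
python3 -c "
from cell import ctrl
print(ctrl.finish_job())"
```

```text
the job is handed in; nothing more can be done
None
```

The core is plugged fully home, and I handed the job in at about 26 s with the gripper still pressing the cover shut on its pins at about 22 N; the handover gave no verdict.

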